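# Shut the inspection drawer and hold the window cover at the pointer

### The arm

A 7-joint arm with a two-finger parallel gripper is mounted at the origin on the work surface. World frame = base frame: x ahead of the robot, y to its left, z up, the work surface at z = 0. Lengths are in m, angles in rad, forces in N, time in s.
With the tool pointing down it reaches from about 0.4 to 0.85 m from the base axis. Payload 4.4 kg.
Tool frame: the origin (TCP) lies midway between the tips of the shut fingers; the grasp point (between the pads) lies 19 mm behind it; z points along the fingers, y is the line along which they close (so a half turn about z gives the same grasp; the last joint's range is limited). The gripper opens to 94 mm and grips with 3 to 60 N. Pads are 16 mm wide; open, the fingers measure 119 mm over their backs; the gripper's body (75 mm by 177 mm) begins 78 mm behind the grasp point.
Start: joints at [1.24, 0.628, 0.038, 1.517, -0.027, 0.996, -0.02], TCP at [0.17, -0.627, 0.205] pointing down, gripper open.
Joint ranges: [-3.06, 3.06], [-0.37, 2.12], [-1.25, 1.32], [0.18, 2.47], [-1.1, 4.24], [0.23, 1.98], [-2.94, 2.94]. Speed limits (rad/s): [2.57, 2.57, 3.14, 3.14, 3.14, 3.14, 3.14].

### API

Orientations are given as a unit quaternion [x, y, z, w].
In Python, from cell import monitor, camera, camera_info, manip gives the robot as it stands.
- The arm moves only by the tool step_arm, never from a script. Its argument "moves" is one flat list of numbers, 7 for each row, row after row: the gripper's target within -1 to 1 (shut at 1, half-way at 0, fully open at -1), then the shift along the tool's x, y, z in units of 30 mm (1.0 is 30 mm), then the turn, a rotation vector about the tool's x, y, z in degrees. A call has 1 to 12 rows; each row is the pose to reach, as a shift and turn from the pose commanded when the call began, along the tool's axes at that moment; what a row does not reach only later rows make up. A row lasts 1/10 s, in which the tool goes at most 50 mm and 8.59 degrees, less where a joint would pass 70% of its speed; a pose out of reach is approached as far as the arm can. A call with a gripper value outside its range is refused whole. The fingers move at their own pace and stop on an object; "squeeze" is the grip in N (left out, the last holds). Time passes only in rows, so rows that repeat a pose let the fingers close. It gives the time, the measured TCP pose, the force, the opening and the grip force at its end, in the units of the state.
- monitor.state(): the state, without advancing time (a new reading comes with each control period).
- camera(name): name is "scene" or "top"; returns (picture, depth): 400x640x3 uint8, red, green, blue; 400x640 float32, m along the optical axis (not along the pixel's ray), 0 where there is no reading.
- camera_info(name): a dict with "intrinsics" (3x3 intrinsics, pixels), "pose" (4x4, takes a point from camera to world coordinates). Camera axes: x right, y down, z forward; pixel columns grow to the right and rows downward; lengths in m; the calibration is good to about 2 mm. A picture is of the moment at which its call begins. camera_info takes no time and is no camera call.
- manip.finish_job(): hands the job in; it is judged then, once.
The state is a dict: "time": time; "joint_pos": joint angles; "qvel": joint speeds; "joint_efforts": joint torques, N m; "ee_pos": TCP position; "tool_rot": TCP orientation; "ft_force": force on the tool from outside, world axes, zero at the start; "moment": the same for the moment, N m; "finger_gap": finger opening in m; "gripper_force": force on a finger pad.
Only numpy, scipy, OpenCV 4.12 (cv2) and the standard library are available. Lean on these libraries where they do the work, as an engineer would, in place of code of your own. Each camera call takes 0.05 s, during which the arm holds its last target. There are 200 camera calls.

### The job

Push the open drawer of the steel inspection station fully home until it clicks into its catch, while the cover on top is still shut. Then raise the hinged window cover (a bar sticks out of its side) until it lies in line with the pointer clamped on the quadrant, and finish with the gripper still holding it there, steady: the cover falls shut if let go, so never release it at the end. Leave the pointer's setting and the parts and tools lying around as they are.

Things in the scene. Friction and masses are not known exactly. Their poses are not given: they have to be found in the camera images.
- station: fixed grey sheet-steel inspection box, 180 mm deep (x) x 200 wide (y) x 115 high; origin: centre of its underside, on the table. The drawer is in its -x face (towards the robot). Place and yaw differ each time. An aluminium quadrant band (radius 172 mm about the hinge line, up to 300 mm above the table) stands along its +y side
- drawer (a joint): how far the drawer is open, m: 0 = fully home, at most 0.11; slides out to the station's -x. About 1 N of friction; a spring ball catch resists with about 5 N from 12 mm to 5 mm before home, then snaps the drawer to 0 against a hard stop
- drawer_bar (a point): middle of the drawer's round bar handle (along the station's y, 110 mm long, about 10 thick, 75 above the table, 35 out from the drawer front; the front is 196 mm wide, 10 to 108 mm above the table). With the drawer home it is 125 mm to -x of the station's origin. Axes: the station's
- cover (a joint): angle of the window cover, rad: 0 = shut (level), grows as its robot-side edge rises; at most 1.4. The hinge is free: the cover falls shut when let go
- cover_axis (a point): hinge point of the framed window cover (plain steel, clear pane, 175 mm (x) x 190 (y) x 6, 0.33 to 0.63 kg): middle of the hinge line, 85 mm to +x of the station's origin, 117 mm above the table. Axes are the cover's: plate runs from the hinge along its -x; y is the hinge line; shut, the axes are the station's. It turns about +y, so the -x edge rises
- cover_bar (a point): grip point on the rubber-sleeved round bar, 14 mm thick, that sticks 75 mm out of the cover's -y side parallel to the hinge; this point is 160 mm from the hinge line (cover frame: -160, -135, +3 mm), 40 mm out from the cover's side with free air around and below. The bar can turn between the fingers as the cover swings
- cover_line (a point): middle of the cover's +y side edge near its free end (cover frame: -160, +95, +3 mm), next to the quadrant; its axes are those of the cover
- pointer (a joint): angle at which the pointer is clamped, rad, same zero and direction as the cover's angle: the cover is at the mark when both are equal. Different each time (about 0.5 to 0.95)
- pointer_tip (a point): tip of the pointer, a thin dark steel arm 6 mm wide that turns about the cover's hinge line on the outer (+y) side of the quadrant; the tip is 192 mm from the hinge line, 110 mm to the station's +y; its x axis lies along the arm, the tip end being -x. Clamped by friction: do not push it
- fork0: loose zinc-plated fork head (clevis), 68 mm long, 14 mm wide and high; origin under its solid middle, fork to its +x. Bystander: leave where it lies
- fork1: loose zinc-plated fork head (clevis), 68 mm long, 14 mm wide and high; origin under its solid middle, fork to its +x. Bystander: leave where it lies
- fork2: loose zinc-plated fork head (clevis), 68 mm long, 14 mm wide and high; origin under its solid middle, fork to its +x. Bystander: leave where it lies
- wrench: loose steel wrench, 150 mm long, lying flat along its x. Bystander
- gauge: loose plug gauge, 110 mm long, 18 mm thick, lying along its x. Bystander

How it is judged:
On the way, in this order (a step that is already met when the one before it is completed fails the run):
1. the drawer is home in its catch while the cover is still shut (value of joint drawer below 0.003 m and value of joint cover below 0.08 rad), for 0.2 s.
2. the cover is held in line with the pointer, drawer still home (angle between the x axis of cover_line and the x axis of pointer_tip, either way round below 0.07 rad and value of joint drawer below 0.003 m and contact force between the fingers and cover above 0.5 N and velocity of joint cover between -0.05 and 0.05 rad/s), for 0.3 s.
At the end, for the whole second after the job is handed in: The drawer is home (within 3 mm), the cover lies within 0.07 rad (4 degrees) of the pointer and is steady (under 0.05 rad/s), the gripper's fingers are bearing it, and the pointer is where it was clamped (tip within 6 mm) (all of step 2 and distance of pointer_tip from where it was at the start of the episode below 0.006 m); the arm keeps its last pose, push and grip.
It fails at once if a loose part or tool is shifted by more than 30 mm (distance of any of fork0, fork1, fork2, wrench, gauge from where it was at the start of the episode above 0.03 m).
It fails at once if the pointer's setting is changed (tip moved more than 6 mm) (distance of pointer_tip from where it was at the start of the episode above 0.006 m).
It also fails if it takes over 48 s, if anything falls off the work surface, if the arm or the gripper's body presses on something with over 40 N, if the wrist force passes 120 N, or if a joint passes its speed limit or range.

## Working session

There is one attempt and no reset: what is moved stays moved. The work goes in short steps, Python scripts to look and compute and a tool call to move; the robot and the scene stay as the last step left them, time stands still between calls to the robot, and variables do not carry over. Pictures are saved under pics/ and viewed, at most 10 in all, crops included, and the job is handed in when it is done.

Besides the shell and the picture viewer there is one more tool, called after "Emit:" as name(argument=value, ...) on one line, values as JSON. step_arm: Moves the arm, as the interface text tells. Its arguments: {"type":"object","properties":{"moves":{"type":"array","items":{"type":"number"}},"squeeze":{"type":"number"}},"required":["moves"]}

```bash
mkdir -p pics
python3 - <<'E'
from cell import monitor,camera,camera_info
import cv2,numpy as np
for n in ("scene","top"):
    p,d=camera(n); cv2.imwrite(f"pics/{n}0.png",p[:,:,::-1]); np.save(f"{n}0.npy",d)
    i=camera_info(n); print(n,i["intrinsics"],i["pose"])
print(monitor.state())
E
```

```text
scene [[514.74157846   0.         323.70727446]
 [  0.         514.74157846 205.05787859]
 [  0.           0.           1.        ]] [[-0.53303066  0.71494585 -0.45247181  1.023413  ]
 [ 0.84608445  0.45318685 -0.28064708  0.32545197]
 [ 0.00440681 -0.53242286 -0.84646706  0.93980514]
 [ 0.          0.          0.          1.        ]]
top [[482.61004423   0.         320.72854228]
 [  0.         482.61004423 196.85097265]
 [  0.           0.           1.        ]] [[ 0.02277005 -0.99478948  0.09937517  0.46099152]
 [-0.9996077  -0.02427576 -0.01396873  0.05125061]
 [ 0.01630835 -0.09901812 -0.99495198  1.19473027]
 [ 0.          0.          0.          1.        ]]
{'time': 0.1, 'joint_pos': array([ 1.24018643,  0.62925719,  0.03845498,  1.51826037, -0.02696256,
        0.99632126, -0.02002077]), 'qvel': array([ 0.00083278, -0.00119812, -0.00131303, -0.00210295, -0.00100082,
        0.00114347, -0.00059776]), 'joint_efforts': array([ 2.47520002e-03, -5.50796986e+01,  1.14787973e+00, -1.87118769e+01,
       -5.20149269e-02,  1.92381092e-02,  8.51717118e-05]), 'ee_pos': array([ 0.16997433, -0.62675226,  0.20464643]), 'tool_rot': array([ 9.91247455e-01,  1.32014156e-01, -1.41312673e-04, -8.52379521e-04]), 'ft_force': array([ 0.69510631, -0.81972776,  0.94406052]), 'moment': array([-0.03929947, -0.00757231,  0.00744876]), 'gripper_force': 0.0, 'finger_gap': 0.09403678765311323}
```

View pics/scene0.png

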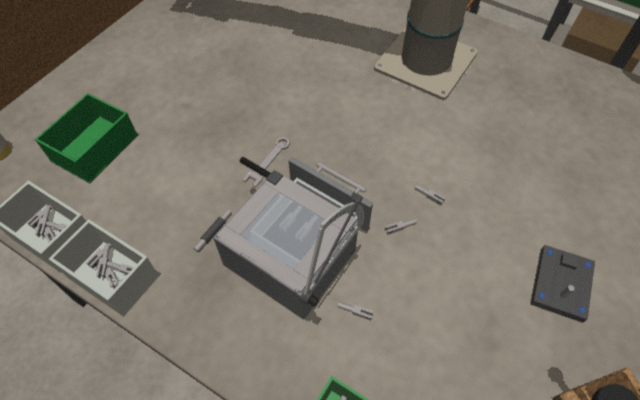

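View pics/top0.png

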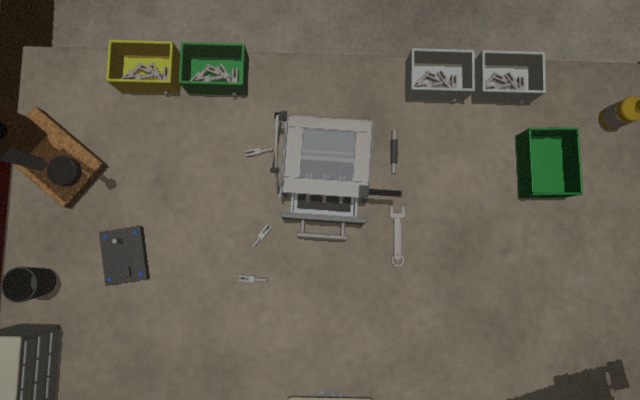

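The top view has world +x pointing up and +y pointing left. The station is near pixel (328,157), the drawer handle near (323,237), and the black-sleeved cover bar near (385,193) on the right. The wrench is at (398,235), the gauge at (394,152), and the forks are to the left. Next I'll enlarge both views.

Run:
```python
import cv2
a=cv2.imread("pics/top0.png")[100:280,230:430]; cv2.imwrite("pics/topc.png",cv2.resize(a,None,fx=3.3,fy=3.3,interpolation=cv2.INTER_CUBIC))
a=cv2.imread("pics/scene0.png")[130:330,180:440]; cv2.imwrite("pics/scenec.png",cv2.resize(a,None,fx=3,fy=3,interpolation=cv2.INTER_CUBIC))
```

```text
(no output)
```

View pics/topc.png

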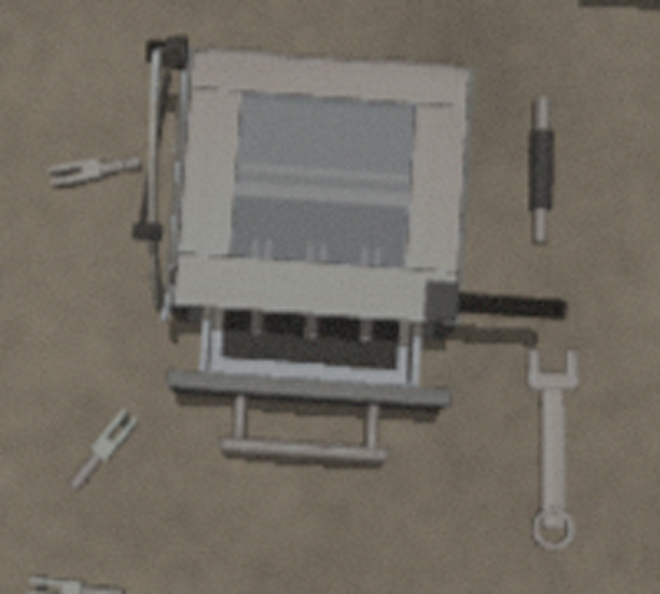

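View pics/scenec.png

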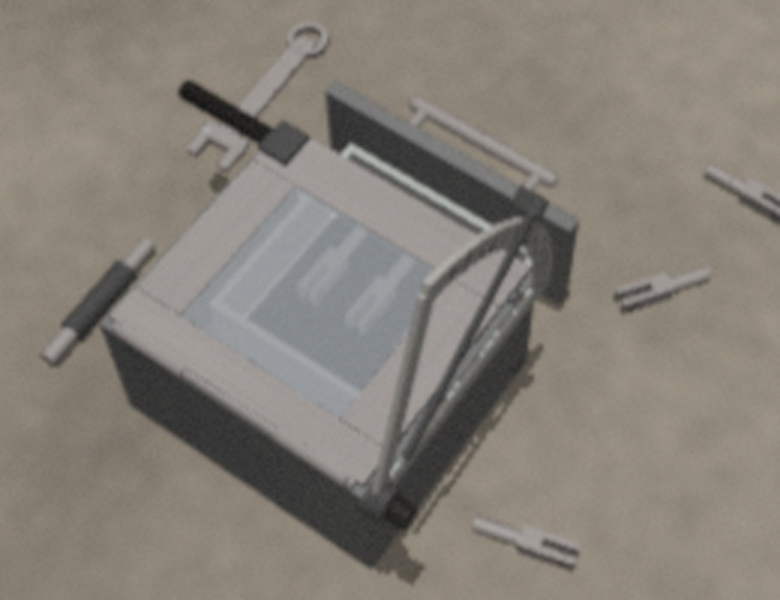

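```bash
cat > h.py <<'E'
import numpy as np
from cell import camera_info
I={n:camera_info(n) for n in("scene","top")}
def ray(n,u,v):
    i=I[n];P=np.array(i["pose"]);d=P[:3,:3]@np.linalg.inv(i["intrinsics"])@[u,v,1];return P[:3,3],d
def onplane(n,u,v,nrm,c):
    o,d=ray(n,u,v);return o+d*((c-nrm@o)/(nrm@d))
Z=np.array([0,0,1.])
top=lambda u,v,z:onplane("top",230+u/3.3,100+v/3.3,Z,z)
sc=lambda u,v:(180+u/3,130+v/3)
E
python3 - <<'E'
from h import *
np.set_printoptions(precision=4,suppress=True)
bl,br,fl,fr=[top(*p,.123) for p in((190,52),(470,68),(172,305),(455,322))]
print(bl,br,fl,fr)
print("edges",np.linalg.norm(bl-br),np.linalg.norm(fl-fr),np.linalg.norm(bl-fl))
bo,bi=top(567,308,.12),top(460,301,.12); h1,h2=top(222,447,.075),top(385,458,.075)
print("bar",bo,bi,"handle",h1,h2,(h1+h2)/2)
for a,b in((bl,br),(fl,fr),(h1,h2),(bi,bo)):
    v=a-b;print(np.degrees(np.arctan2(-v[0],v[1])))
print("scene corners",onplane("scene",*sc(110,322),Z,.123),onplane("scene",*sc(262,158),Z,.123))
print("scene bar out",onplane("scene",*sc(183,90),Z,.12),"handle",onplane("scene",*sc(412,102),Z,.075),onplane("scene",*sc(552,180),Z,.075))
# depth-based station check
d=np.load("top0.npy");
for u,v in((328,123),(360,193),(323,235)): print(d[v,u])
print("wrench",top(553,360,.0),top(552,530,0),"gauge",top(540,100,.01),top(540,240,.01))
# pointer with yaw guess
yaw=np.radians(np.degrees(np.arctan2(-(h1-h2)[0],(h1-h2)[1])))
X=np.array([np.cos(yaw),np.sin(yaw),0]);Y=np.array([-X[1],X[0],0])
H=(bl+br+fl+fr)/4+X*.0875
H[2]=.117;print("hinge",H,"yaw",yaw,"origin",H-X*.085)
for n,u,v in[("s",415,460),("s",450,375),("s",500,268),("s",530,200),("t",155,60),("t",152,150),("t",147,230)]:
    p=onplane("scene",*sc(u,v),Y,Y@H+.11) if n=="s" else onplane("top",230+u/3.3,100+v/3.3,Y,Y@H+.11)
    q=p-H;print(n,u,v,-(q@X),q[2],np.arctan2(q[2],-(q@X)),np.hypot(q@X,q[2]))
E
```

```text
[0.7509 0.1156 0.123 ] [ 0.7449 -0.0772  0.123 ] [0.5759 0.1226 0.123 ] [ 0.569  -0.0692  0.123 ]
edges 0.19290991392015822 0.1918815526765291 0.1752097715335131
bar [ 0.5807 -0.1458  0.12  ] [ 0.5837 -0.0728  0.12  ] handle [0.4818 0.0877 0.075 ] [ 0.4768 -0.0267  0.075 ] [0.4793 0.0305 0.075 ]
-1.7860625869655484
-2.0539598653983893
-2.527537941777755
-2.3530357440528387
scene corners [ 0.7482 -0.0716  0.123 ] [ 0.6018 -0.0642  0.123 ]
scene bar out [ 0.5837 -0.1418  0.12  ] handle [ 0.4825 -0.0265  0.075 ] [0.4871 0.0884 0.075 ]
1.0961692
1.0765276
1.1082903
wrench [ 0.5544 -0.1574  0.    ] [ 0.4272 -0.1575  0.    ] gauge [ 0.7515 -0.1444  0.01  ] [ 0.644  -0.1452  0.01  ]
hinge [0.7476 0.0191 0.117 ] yaw -0.04411385905310256 origin [0.6627 0.0228 0.117 ]
s 415 460 0.0284186642920105 0.0017855812417710698 0.06274880075486498 0.028474704221693986
s 450 375 0.06259757063069972 0.05405920223638626 0.7123362224780542 0.08270945045942422
s 500 268 0.10897341403107955 0.1062253136338661 0.7726287987267709 0.1521808865206216
s 530 200 0.1351211458551837 0.14042609373856163 0.8046481932703392 0.19487742778446437
t 155 60 0.03627291267237025 0.11354694174052281 1.2615896392128694 0.119199967165948
t 152 150 0.08728254073656724 0.08678693614569842 0.7825510056959922 0.12308620638799482
t 147 230 0.1371305713331503 0.07851901218768907 0.5200180203508208 0.15801907754789193
```

```bash
cat >> h.py <<'E'
from scipy.spatial.transform import Rotation as R
from cell import monitor
def rel(p,yaw=-.04,q=None,p0=None,pitch=0):
    "units to reach world p with tool y along station x, pointing down"
    s=monitor.state();r=R.from_quat(s["tool_rot"] if q is None else q);p0=s["ee_pos"] if p0 is None else p0
    c,n=np.cos(yaw),np.sin(yaw)
    # tool y=(c,n,0), z=(0,0,-1), x=y cross z
    y=np.array([c,n,0]);z=np.array([0,0,-1.]);x=np.cross(y,z)
    T=R.from_matrix(np.c_[x,y,z])
    return np.round(np.r_[r.inv().apply(np.array(p)-p0)/.03,(r.inv()*T).as_rotvec(degrees=True)],2)
E
python3 - <<'E'
from h import *
for p in((.40,-.32,.205),(.42,.033,.205),(.42,.033,.06)): print(rel(p))
E
```

```text
[ 1.008e+01 -7.860e+00  0.000e+00 -9.000e-02 -6.000e-02 -7.254e+01]
[ 1.380e+01 -1.904e+01  2.000e-02 -9.000e-02 -6.000e-02 -7.254e+01]
[ 1.380e+01 -1.904e+01  4.850e+00 -9.000e-02 -6.000e-02 -7.254e+01]
```

Emit:
step_arm(moves=[1,1.2,-0.9,0,0,0,-4,1,2.5,-2,0,0,0,-9,1,3.8,-3,0,0,0,-14,1,5.1,-4,0,0,0,-20,1,6.4,-5,0,0,0,-26,1,7.7,-6,0,0,0,-32,1,9,-7,0,0,0,-38,1,10.1,-7.9,0,0,0,-44,1,10.5,-9.2,0,0,0,-50,1,10.9,-10.5,0,0,0,-56,1,11.3,-11.7,0,0,0,-62,1,11.7,-12.9,0,0,0,-66], squeeze=20)

```text
time: 1.3
ee_pos: [0.4073, -0.1603, 0.2054]
tool_rot: [0.758, 0.652, -0.0, -0.0]
ft_force: [1.2, 0.2, 0.4]
finger_gap: 0.0023
gripper_force: 0.0
```

Run:
```python
from h import *
for p in((.42,.033,.205),(.42,.033,.06)): print(rel(p))
```

```text
[ 6.44 -0.55  0.01 -0.02 -0.01 -6.32]
[ 6.43 -0.54  4.85 -0.02 -0.01 -6.32]
```

Emit:
step_arm(moves=[1,1.3,-0.1,0,0,0,-2,1,2.6,-0.2,0,0,0,-3.5,1,3.9,-0.3,0,0,0,-5,1,5.2,-0.4,0,0,0,-6.3,1,6.2,-0.5,0,0,0,-6.3,1,6.2,-0.5,0,0,0,-6.3,1,6.2,-0.5,1.2,0,0,-6.3,1,6.2,-0.5,2.4,0,0,-6.3,1,6.2,-0.5,3.6,0,0,-6.3,1,6.2,-0.5,4.8,0,0,-6.3,1,6.2,-0.5,4.8,0,0,-6.3])

```text
time: 2.4
ee_pos: [0.4182, 0.0229, 0.0583]
tool_rot: [0.723, 0.691, -0.004, -0.002]
ft_force: [-0.6, 0.1, 0.1]
finger_gap: 0.0003
gripper_force: 0.0
```

Run:
```python
from h import *
for p in((.4625,.031,.06),(.525,.0285,.06)): print(rel(p))
```

```text
[ 0.33  1.46 -0.07 -0.48  0.12 -0.24]
[ 0.34  3.55 -0.09 -0.48  0.12 -0.24]
```

Emit:
step_arm(moves=[1,0.3,0.5,0,0,0,0,1,0.3,1,0,0,0,0,1,0.3,1.3,0,0,0,0,1,0.3,1.6,0,0,0,0,1,0.3,1.9,0,0,0,0,1,0.3,2.2,0,0,0,0,1,0.3,2.5,0,0,0,0,1,0.3,2.7,0,0,0,0,1,0.3,2.9,0,0,0,0,1,0.3,3.1,0,0,0,0,1,0.3,3.3,0,0,0,0,1,0.3,3.4,0,0,0,0])

```text
time: 3.6
ee_pos: [0.5214, 0.0286, 0.0611]
tool_rot: [0.723, 0.691, -0.002, -0.002]
ft_force: [-10.7, 1.9, 8.2]
finger_gap: 0.0002
gripper_force: 5.3
```

Emit:
step_arm(moves=[1,0,0.05,0,0,0,0,1,0,0.05,0,0,0,0,1,0,0.1,0,0,0,0,1,0,0.1,0,0,0,0])

```text
time: 4.0
ee_pos: [0.5213, 0.0286, 0.0609]
tool_rot: [0.722, 0.692, -0.004, -0.003]
ft_force: [-12.1, 1.9, 8.3]
finger_gap: -0.0
gripper_force: 5.9
```

Run:
```python
from cell import monitor,camera
import cv2,numpy as np
print(monitor.state()["ft_force"])
o=[]
p,d=camera("scene"); a=p[130:330,180:440,::-1]
p,d=camera("top"); b=p[100:280,230:430,::-1]
a=cv2.resize(a,None,fx=1.5*1.02,fy=1.53,interpolation=3);b=cv2.resize(b,(400,306),interpolation=3)
cv2.imwrite("pics/push.png",np.hstack([a[:306],b]))
```

```text
[-12.08869814   1.92799257   8.32705602]
```

View pics/push.png

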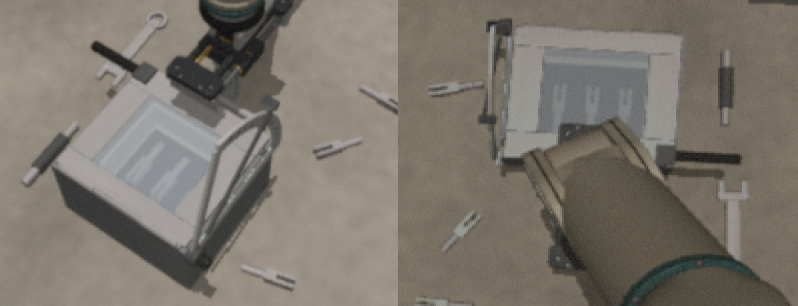

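The drawer front is now flush with the station. The arm has stopped at the hard stop: 12 N, with no further travel, at the expected handle-home position. I'll back off, lift and go to the cover bar.

Emit:
step_arm(moves=[1,0,-0.5,0,0,0,0,1,0,-1,0,0,0,0,0,0,-1,-1.5,0,0,0,-1,0,-1,-3,0,0,0,-1,0,-1,-4.5,0,0,0,-1,-1,-0.5,-4.8,0,0,0,-1,-2,0,-4.8,0,0,0,-1,-3,0.5,-4.8,0,0,0,-1,-4,1,-4.8,0,0,0,-1,-4.6,1.5,-4.8,0,0,0,-1,-4.6,1.9,-4.8,0,0,0,-1,-4.6,1.9,-4.8,0,0,0])

```text
time: 5.3
ee_pos: [0.5799, -0.1127, 0.2055]
tool_rot: [0.723, 0.691, 0.001, 0.001]
ft_force: [-0.3, 0.5, 0.3]
finger_gap: 0.0769
gripper_force: 0.0
```

Run:
```python
from h import *
from cell import camera
import cv2
for p in((.582,-.111,.20),(.582,-.111,.101)): print(rel(p))
p,d=camera("scene"); a=p[130:330,180:440,::-1]
p,d=camera("top"); b=p[100:280,230:430,::-1]
a=cv2.resize(a,None,fx=1.5*1.02,fy=1.53,interpolation=3);b=cv2.resize(b,(400,306),interpolation=3)
cv2.imwrite("pics/over.png",np.hstack([a[:306],b]))
```

```text
[ 0.06  0.07  0.18  0.18 -0.03 -0.32]
[ 0.06  0.06  3.48  0.18 -0.03 -0.32]
```

View pics/over.png

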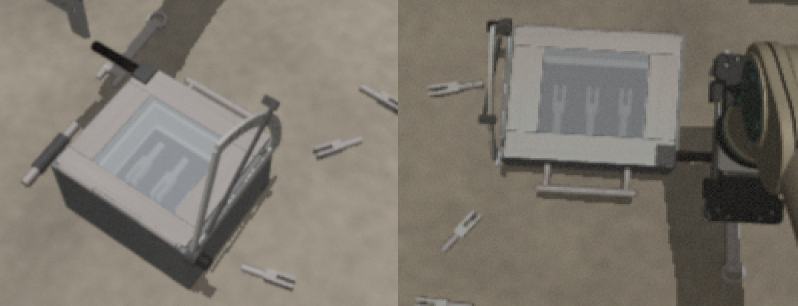

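The drawer is home with its front flush, and the open gripper sits over the black bar. Next I'll descend and grip it.

Emit:
step_arm(moves=[-1,0,0,0.9,0,0,0,-1,0,0,1.8,0,0,0,-1,0,0,2.7,0,0,0,-1,0,0,3.4,0,0,0,-1,0,0,3.4,0,0,0,1,0,0,3.4,0,0,0,1,0,0,3.4,0,0,0,1,0,0,3.4,0,0,0,1,0,0,3.4,0,0,0,1,0,0,3.4,0,0,0], squeeze=35)

```text
time: 6.4
ee_pos: [0.5778, -0.112, 0.1041]
tool_rot: [0.723, 0.691, 0.0, 0.0]
ft_force: [-0.1, 0.5, 0.0]
finger_gap: 0.0575
gripper_force: 0.0
```

Emit:
step_arm(moves=[1,0,0,0,0,0,0,1,0,0,0,0,0,0,1,0,0,0,0,0,0,1,0,0,0,0,0,0,1,0,0,0,0,0,0,1,0,0,0,0,0,0])

```text
time: 7.0
ee_pos: [0.5823, -0.112, 0.1045]
tool_rot: [0.722, 0.691, 0.003, 0.003]
ft_force: [7.5, -0.7, -2.1]
finger_gap: 0.013
gripper_force: 35.0
```

Run:
```python
from h import *
s=monitor.state();print(s["finger_gap"],s["gripper_force"],s["ft_force"],s["ee_pos"])
p0=s["ee_pos"];a=-.04
r=R.from_quat(s["tool_rot"])
X=np.array([np.cos(a),np.sin(a),0])
off=np.arctan2(.003,-.160)
for t in np.arange(.1,.81,.1):
    x,z=-.16*np.cos(t)+.003*np.sin(t)+.16, .16*np.sin(t)+.003*np.cos(t)-.003
    print(round(t,2),np.round(r.inv().apply(X*x+Z*z)/.03,2))
```

```text
0.013006980048850644 35.00130593776703 [ 7.50965103 -0.69106347 -2.05004323] [ 0.58231568 -0.11204374  0.10454073]
0.1 [ 0.    0.04 -0.53]
0.2 [ 0.    0.14 -1.06]
0.3 [ 0.    0.28 -1.57]
0.4 [ 0.    0.48 -2.06]
0.5 [ 0.    0.73 -2.54]
0.6 [ 0.01  1.02 -2.98]
0.7 [ 0.01  1.35 -3.4 ]
0.8 [ 0.01  1.73 -3.78]
```

Emit:
step_arm(moves=[1,0,0.15,-0.3,0,0,0,1,0,0.2,-0.6,0,0,0,1,0,0.25,-0.9,0,0,0,1,0,0.3,-1.2,0,0,0,1,0,0.4,-1.5,0,0,0,1,0,0.5,-1.8,0,0,0,1,0,0.63,-2.06,0,0,0,1,0,0.75,-2.3,0,0,0,1,0,0.88,-2.54,0,0,0,1,0,1.03,-2.77,0,0,0,1,0,1.17,-2.98,0,0,0,1,0,1.17,-2.98,0,0,0])

```text
time: 8.2
ee_pos: [0.6096, -0.1134, 0.1935]
tool_rot: [0.723, 0.691, -0.003, -0.002]
ft_force: [-9.0, 0.2, 1.7]
finger_gap: 0.0132
gripper_force: 35.0
```

Run:
```python
from h import *
from cell import camera
import cv2
s=monitor.state();print(s["ee_pos"]);d=s["ee_pos"]-[.5823,-.1120,.1045];print(d,np.arcsin(d[2]/.16),np.arccos(1-d[0]/.16))
p,_=camera("scene"); cv2.imwrite("pics/s2.png",p[:,:,::-1]); np.save("s2d.npy",_)
cv2.imwrite("pics/s2c.png",cv2.resize(p[150:310,240:400,::-1],(600,600),interpolation=3))
```

```text
[ 0.6096214  -0.11338453  0.19354881]
[ 0.0273214  -0.00138453  0.08904881] 0.5902335007919305 0.5930476174606999
```

View pics/s2c.png

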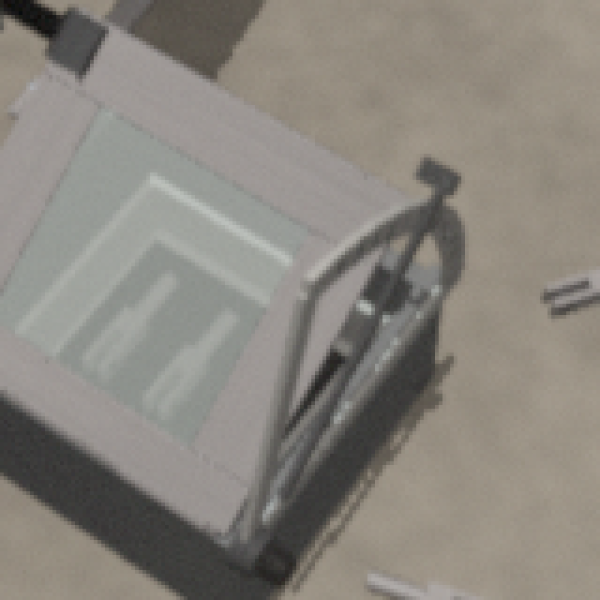

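The cover is at about 0.59 rad. The pointer arm runs from its hub near (272,562) to a dark tip block near (437,177), and it still lies above the cover. I'll work out the pointer angle from those points.

Run:
```python
from h import *
a=-.04;X=np.array([np.cos(a),np.sin(a),0]);Y=np.array([-X[1],X[0],0])
bar=np.array([.5823,-.112,.12]);H=bar+.16*X; H[2]=.117
C=np.array([.66,.0228,0]);cy=.0191-.0875*0
yc=Y@np.array([.6627,.0228,0])
D=np.load("s2d.npy")
for off in(.105,.11,.115):
  for u,v in((437,177),(430,205),(405,262),(370,335),(330,422),(290,512),(272,562)):
    px,py=240+u*160/600,150+v*160/600
    p=onplane("scene",px,py,Y,yc+off);q=p-H
    o,d=ray("scene",px,py);P=o+d*D[int(round(py)),int(round(px))]-H
    print(off,u,v,np.round([-(q@X),q[2],np.arctan2(q[2],-(q@X)),np.hypot(q@X,q[2])],3),"depth",np.round([-(P@X),P@Y-(yc-Y@H),P[2]],3))
```

```text
0.105 437 177 [0.145 0.122 0.701 0.189] depth [0.142 0.106 0.127]
0.105 430 205 [0.141 0.104 0.637 0.175] depth [0.132 0.11  0.12 ]
0.105 405 262 [0.123 0.08  0.58  0.146] depth [0.11  0.112 0.104]
0.105 370 335 [0.096 0.053 0.502 0.109] depth [0.087 0.11  0.071]
0.105 330 422 [0.064 0.016 0.246 0.066] depth [ 0.072  0.1   -0.002]
0.105 290 512 [ 0.032 -0.025 -0.673  0.04 ] depth [ 0.04   0.099 -0.049]
0.105 272 562 [ 0.016 -0.056 -1.29   0.058] depth [-0.004  0.12   0.007]
0.11 437 177 [0.135 0.139 0.799 0.193] depth [0.142 0.106 0.127]
0.11 430 205 [0.131 0.121 0.746 0.179] depth [0.132 0.11  0.12 ]
0.11 405 262 [0.113 0.098 0.711 0.15 ] depth [0.11  0.112 0.104]
0.11 370 335 [0.087 0.071 0.681 0.112] depth [0.087 0.11  0.071]
0.11 330 422 [0.057 0.035 0.556 0.067] depth [ 0.072  0.1   -0.002]
0.11 290 512 [ 0.025 -0.005 -0.207  0.025] depth [ 0.04   0.099 -0.049]
0.11 272 562 [ 0.01  -0.035 -1.306  0.036] depth [-0.004  0.12   0.007]
0.115 437 177 [0.125 0.155 0.891 0.199] depth [0.142 0.106 0.127]
0.115 430 205 [0.122 0.138 0.849 0.184] depth [0.132 0.11  0.12 ]
0.115 405 262 [0.104 0.115 0.835 0.155] depth [0.11  0.112 0.104]
0.115 370 335 [0.079 0.089 0.846 0.119] depth [0.087 0.11  0.071]
0.115 330 422 [0.049 0.054 0.838 0.073] depth [ 0.072  0.1   -0.002]
0.115 290 512 [0.018 0.015 0.698 0.023] depth [ 0.04   0.099 -0.049]
0.115 272 562 [ 0.003 -0.014 -1.37   0.015] depth [-0.004  0.12   0.007]
```

Run:
```python
from h import *
from cell import camera
a=-.04;X=np.array([np.cos(a),np.sin(a),0]);Y=np.array([-X[1],X[0],0])
H=np.array([.5823,-.112,.12])+.16*X;H[2]=.117;yc=Y@np.array([.6627,.0228,0])
f=lambda P:(-(P-H)@X,P@Y-yc,P[...,2]-.117)
# triangulate tip block
(o1,d1),(o2,d2)=ray("scene",240+437*160/600,150+177*160/600),ray("top",230+147/3.3,100+230/3.3)
t=np.linalg.lstsq(np.c_[d1,-d2],o2-o1,rcond=None)[0];A,B=o1+t[0]*d1,o2+t[1]*d2
x,y,z=f((A+B)/2);print("tri",x,y,z,np.arctan2(z,x),np.hypot(x,z),"gap",np.linalg.norm(A-B))
# depth clouds
for n in("scene","top"):
    D=np.mean([camera(n)[1] for _ in range(6)],0);K=np.array(I[n]["intrinsics"]);T=np.array(I[n]["pose"])
    v,u=np.mgrid[:400,:640];P=np.stack([(u-K[0,2])*D/K[0,0],(v-K[1,2])*D/K[1,1],D],-1)@T[:3,:3].T+T[:3,3]
    x,y,z=f(P);r=np.hypot(x,z);th=np.arctan2(z,x)
    m=(D>0)&(y>.105)&(y<.122)&(r>.07)&(r<.2)&(th>.35)&(th<1.1)
    print(n,m.sum(),"median",np.median(th[m]),np.percentile(th[m],[20,80]),"r,th,y");print(np.round(np.c_[r[m],th[m],y[m]][np.argsort(r[m])][::max(1,m.sum()//15)],3))
    # cover +y half: plane fit
    c=(D>0)&(abs(y)<.09)&(x>.02)&(x<.15)&(z>.015)&(th>.4)&(th<.8)
    print("cover",c.sum(),np.median(th[c]),np.polyfit(x[c],z[c],1))
```

```text
tri 0.14349606557819417 0.10586844597474693 0.12398280950110184 0.7125746582619285 0.18963875629260996 gap 0.0005918897843256645
scene 437 median 0.7514081164448796 [0.72950766 0.84448194] r,th,y
[[0.07  0.816 0.11 ]
 [0.086 0.788 0.111]
 [0.103 0.713 0.111]
 [0.116 0.735 0.111]
 [0.132 0.743 0.111]
 [0.147 0.75  0.108]
 [0.161 0.746 0.11 ]
 [0.164 0.945 0.106]
 [0.167 0.958 0.106]
 [0.169 0.392 0.106]
 [0.172 0.979 0.106]
 [0.174 0.416 0.106]
 [0.176 0.713 0.111]
 [0.178 0.998 0.105]
 [0.188 0.74  0.111]
 [0.195 0.732 0.111]]
cover 7539 0.6262827714033039 [0.6574124  0.00561301]
top 127 median 0.7399260968092802 [0.70597556 0.80305429] r,th,y
[[0.072 0.803 0.109]
 [0.089 0.777 0.109]
 [0.144 0.751 0.112]
 [0.16  0.749 0.11 ]
 [0.173 0.746 0.109]
 [0.179 0.515 0.107]
 [0.179 0.499 0.105]
 [0.179 0.852 0.106]
 [0.179 0.439 0.108]
 [0.18  0.999 0.106]
 [0.18  0.88  0.106]
 [0.181 0.831 0.106]
 [0.187 0.736 0.105]
 [0.191 0.738 0.113]
 [0.195 0.442 0.116]
 [0.196 0.72  0.114]]
cover 4190 0.6252394227135166 [0.65172461 0.0063456 ]
```

```bash
cat > fit.py <<'E'
from h import *
from cell import camera
a=-.04;X=np.array([np.cos(a),np.sin(a),0]);Y=np.array([-X[1],X[0],0])
H=np.array([.5823,-.112,.12])+.16*X;H[2]=.117;yc=Y@np.array([.6627,.0228,0])
for n in("scene","top"):
    D=np.mean([camera(n)[1] for _ in range(6)],0);K=np.array(I[n]["intrinsics"]);T=np.array(I[n]["pose"])
    v,u=np.mgrid[:400,:640];P=np.stack([(u-K[0,2])*D/K[0,0],(v-K[1,2])*D/K[1,1],D],-1)@T[:3,:3].T+T[:3,3]
    x,y,z=-(P-H)@X,P@Y-yc,P[...,2]-.117;r=np.hypot(x,z);th=np.arctan2(z,x)
    for nm,m in(("ptr",(y>.107)&(y<.118)&(r>.06)&(r<.198)&(abs(r*np.sin(th-.75))<.009)),("cover",(abs(y)<.09)&(x>.015)&(x<.15)&(th>.4)&(th<1))):
        m&=D>0;q=np.c_[x,z][m].copy();
        for _ in range(4):
            c=np.median(q,0) if 0 else q.mean(0);w=np.linalg.svd(q-c,full_matrices=False)[2][0];w*=np.sign(w[0])
            e=(q-c)@[-w[1],w[0]];q=q[abs(e)<max(2*e.std(),.001)]
        print(n,nm,len(q),"slope ang",round(np.arctan2(w[1],w[0]),3),"offset",round(c@[-w[1],w[0]],4))
E
python3 fit.py
```

```text
Traceback (most recent call last):
  File "fit.py", line 10, in <module>
    m&=D>0;q=np.c_[x,z][m].copy();
             ~~~~~~~~~~^^^
IndexError: boolean index did not match indexed array along axis 1; size of axis is 1280 but size of corresponding boolean axis is 640
```

```bash
sed -i 's/np.c_\[x,z\]\[m\].copy()/np.c_[x[m],z[m]]/' fit.py; python3 fit.py
```

```text
scene ptr 298 slope ang 0.739 offset 0.0012
scene cover 7023 slope ang 0.58 offset 0.0047
top ptr 103 slope ang 0.743 offset 0.0
top cover 3904 slope ang 0.578 offset 0.0052
```

Emit:
step_arm(moves=[1,0,0.08,-0.12,0,0,0,1,0,0.17,-0.24,0,0,0,1,0,0.26,-0.36,0,0,0,1,0,0.35,-0.47,0,0,0,1,0,0.43,-0.57,0,0,0,1,0,0.51,-0.65,0,0,0,1,0,0.51,-0.65,0,0,0,1,0,0.51,-0.65,0,0,0,1,0,0.51,-0.65,0,0,0,1,0,0.51,-0.65,0,0,0,1,0,0.51,-0.65,0,0,0,1,0,0.51,-0.65,0,0,0])

```text
time: 10.95
ee_pos: [0.6242, -0.114, 0.213]
tool_rot: [0.723, 0.691, -0.003, -0.003]
ft_force: [-10.1, -0.2, 4.4]
finger_gap: 0.0132
gripper_force: 35.0
```

```bash
sed -i 's/(th>.4)&(th<1)/(abs(th-.78)<.2)/' fit.py; python3 fit.py
python3 - <<'E'
from cell import camera
import cv2
p,_=camera("scene"); cv2.imwrite("pics/s3c.png",cv2.resize(p[150:310,240:400,::-1],(600,600),interpolation=3))
E
```

```text
scene ptr 293 slope ang 0.739 offset 0.0013
scene cover 6877 slope ang 0.733 offset 0.0049
top ptr 91 slope ang 0.744 offset -0.0003
top cover 3234 slope ang 0.731 offset 0.0051
```

View pics/s3c.png

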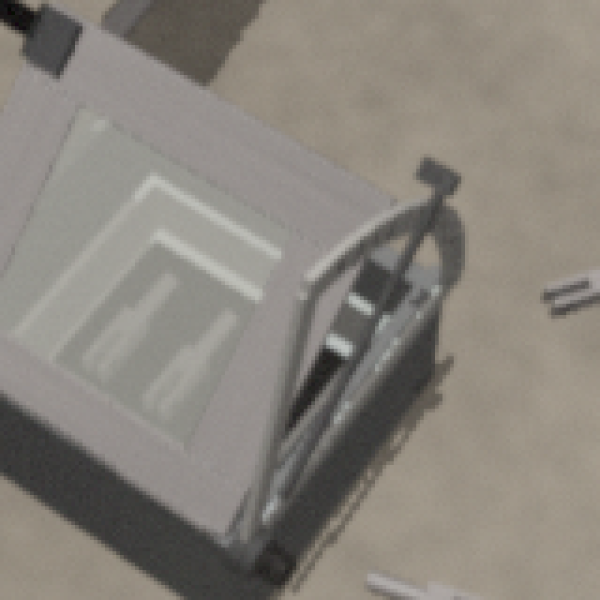

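The two angles match: cover 0.732, pointer 0.741. The cover is steady and gripped at 35 N, the pointer tip is still at (437,177), and the drawer is shut. Handing in.

```bash
python3 -c "
from cell import manip
print(manip.finish_job())"
```

```text
the job is handed in; nothing more can be done
None
```

I pushed the drawer home against its stop. I then raised the cover to about 0.73 rad against the pointer's 0.74 (from depth images) and handed the job in with the gripper still holding it at 35 N; no verdict was returned.

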